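# Press home the row of dust caps

## Robot

A 6-joint arm with a two-finger parallel gripper is mounted at the origin on the work surface. World frame = base frame: x ahead of the robot, y to its left, z up, the work surface at z = 0. Lengths are in mm, angles in rad, forces in N, time in s.
With the tool pointing down it reaches from about 400 to 925 mm from the base axis. Payload 12.5 kg.
Tool frame: the origin (TCP) lies midway between the tips of the shut fingers; the grasp point (between the pads) lies 19 mm behind it (env.grip_depth is the distance from the TCP to the grasp point, in mm); z points along the fingers, y is the line along which they close (so a half turn about z gives the same grasp; the last joint's range is limited). The gripper opens to 95 mm and grips with 3 to 60 N. Pads are 20 mm wide; open, the fingers measure 119 mm over their backs; the gripper's body (75 mm by 180 mm) begins 59 mm behind the grasp point.
Start: joints at [-1.251, 0.491, 1.559, -0, 1.092, -0.106], TCP at [258.18, -569.201, 214.661] pointing down, gripper open.
Joint ranges: [-3.1, 3.1], [-0.84, 2.19], [0.05, 2.79], [-1.13, 4.28], [0.06, 2.93], [-2.69, 2.69]. Speed limits (rad/s): [2.22, 2.22, 2.79, 3.14, 3.14, 3.14].

## Interface

Orientations are given as [roll, pitch, yaw] about the fixed x, y, z axes, in that order (R = Rz(yaw) Ry(pitch) Rx(roll)).
In Python, from cell import monitor, viewer, order, env gives the robot as it stands.
- The arm moves only by the tool move_arm, never from a script. Its argument "moves" is one flat list of numbers, 4 for each row, row after row: the shift along the tool's x, y, z normalised to -1 to 1, where 1 is 0.15 m, then the turn about the tool's z normalised to -1 to 1, where 1 is pi/2 rad. A call has 1 to 10 rows; each row shifts and turns the commanded pose from where the row before left it, along the tool's axes as they then stand; what a row does not reach is not made up. A row lasts 1/8 s, in which the tool goes at most 62.5 mm and 10.7 degrees, less where a joint would pass 70% of its speed; a pose out of reach is approached as far as the arm can. A call with a number of a shift or a turn outside -1 to 1 is refused whole. A call with a gripper value outside its range is refused whole. "claw" is the finger opening in mm, from 0 to 95.1, set as the call begins (left out, the last holds). The fingers move at their own pace and stop on an object; the grip force is fixed at half the most. Time passes only in rows, so rows that do not move let the fingers close. It gives the time, the measured TCP pose, the force, the opening and the grip force at its end, in the units of the state.
- monitor.state(): the state, without advancing time (a new reading comes with each control period).
- viewer.read_camera(name): name is "side" or "top" or "wrist"; returns the picture (420x560x3 uint8, red, green, blue); there is no depth.
- viewer.camera_info(name): a dict with "K" (3x3 intrinsics, pixels), "dist_coeffs" ([k1, k2, p1, p2, k3] as OpenCV has them; the pictures are not rectified), "camera_from_world" (4x4, takes a point from world to camera coordinates). Camera axes: x right, y down, z forward; pixel columns grow to the right and rows downward; lengths in mm; the calibration is good to about 2 mm. A picture is of the moment at which its call begins: read the wrist's pose just before it. camera_info takes no time and is no camera call; for the wrist camera it gives the pose at the moment of the call.
- order.job_done(): hands the job in; it is judged then, once.
The state is a dict: "t": time; "joints": joint angles; "qvel": joint speeds; "tau": joint torques, N m; "eef_pos": TCP position; "tcp_rot": TCP orientation; "ft_force": force on the tool from outside, world axes, zero at the start; "moment": the same for the moment, N m; "opening": opening from 0.0 (shut) to 1.0 (fully open); "grip_force": force on a finger pad.
Only numpy, scipy, OpenCV 4.12 (cv2) and the standard library are available. Lean on these libraries where they do the work, as an engineer would, in place of code of your own. Each camera call takes 0.05 s, during which the arm holds its last target. There are 200 camera calls.

## Task

The blue dust caps on one of the two connector boxes are standing proud. With a fingertip, work along that curved row in one pass, starting at the yellow-striped end, and gently press each cap fully home in turn, keeping the fingertip close over the row until the last cap is down; then take the hand clear. Only press, do not pull or pinch the caps, and leave the black-capped box and the loose things alone.

Things in the scene. Friction and masses are not known exactly. Their poses are not given: they have to be found in the camera images.
- blue_box: the box to work on: cast-aluminium connector box fixed to the bench, lying on its back, connectors up; 100 x 215 mm body (108 x 223 mm foot), flat top face 45 mm above the bench. Origin at the centre of its underside on the bench, z up; y runs along its length towards the end with the yellow stripe, so the stripe (12 x 62 mm, on the top face) lies at y = +96 mm. It can stand left or right and at any yaw.
- black_box: an identical box, yellow stripe included, but with black caps, waiting for cables; to be left alone. Same origin and axes.
- blue1_top (a point): centre of the domed top of blue cap 1 (the one next to the yellow stripe); moves with the cap; z up. Cap: round plastic, 26 mm across, 12 mm tall, with an 8 mm flat on top; the 5 caps lie on a gentle arc, 36 mm apart centre to centre. Top 65 mm above the bench when 5 mm proud, 60 mm when fully home.
- blue1 (a joint): how far blue cap 1 is pressed down, m: 0 = 5 mm proud (a red ring of the connector shows below the cap), 0.005 = fully home on the steel flange, where it meets a hard stop. Starts between 0 and 0.001. It yields at about 2.5 N, has no spring and stays where it is left; negative means pulled up.
- blue2_top (a point): centre of the domed top of blue cap 2 (second from the stripe); moves with the cap; z up. Cap: round plastic, 26 mm across, 12 mm tall, with an 8 mm flat on top; the 5 caps lie on a gentle arc, 36 mm apart centre to centre. Top 65 mm above the bench when 5 mm proud, 60 mm when fully home.
- blue2 (a joint): how far blue cap 2 is pressed down, m: 0 = 5 mm proud (a red ring of the connector shows below the cap), 0.005 = fully home on the steel flange, where it meets a hard stop. Starts between 0 and 0.001. It yields at about 2.5 N, has no spring and stays where it is left; negative means pulled up.
- blue3_top (a point): centre of the domed top of blue cap 3 (the middle one); moves with the cap; z up. Cap: round plastic, 26 mm across, 12 mm tall, with an 8 mm flat on top; the 5 caps lie on a gentle arc, 36 mm apart centre to centre. Top 65 mm above the bench when 5 mm proud, 60 mm when fully home.
- blue3 (a joint): how far blue cap 3 is pressed down, m: 0 = 5 mm proud (a red ring of the connector shows below the cap), 0.005 = fully home on the steel flange, where it meets a hard stop. Starts between 0 and 0.001. It yields at about 2.5 N, has no spring and stays where it is left; negative means pulled up.
- blue4_top (a point): centre of the domed top of blue cap 4 (fourth from the stripe); moves with the cap; z up. Cap: round plastic, 26 mm across, 12 mm tall, with an 8 mm flat on top; the 5 caps lie on a gentle arc, 36 mm apart centre to centre. Top 65 mm above the bench when 5 mm proud, 60 mm when fully home.
- blue4 (a joint): how far blue cap 4 is pressed down, m: 0 = 5 mm proud (a red ring of the connector shows below the cap), 0.005 = fully home on the steel flange, where it meets a hard stop. Starts between 0 and 0.001. It yields at about 2.5 N, has no spring and stays where it is left; negative means pulled up.
- blue5_top (a point): centre of the domed top of blue cap 5 (the far end of the row); moves with the cap; z up. Cap: round plastic, 26 mm across, 12 mm tall, with an 8 mm flat on top; the 5 caps lie on a gentle arc, 36 mm apart centre to centre. Top 65 mm above the bench when 5 mm proud, 60 mm when fully home.
- blue5 (a joint): how far blue cap 5 is pressed down, m: 0 = 5 mm proud (a red ring of the connector shows below the cap), 0.005 = fully home on the steel flange, where it meets a hard stop. Starts between 0 and 0.001. It yields at about 2.5 N, has no spring and stays where it is left; negative means pulled up.
- black1 (a joint): the same for black cap 1 of the other box (the one next to the yellow stripe); starts at 0 and must stay there.
- black2 (a joint): the same for black cap 2 of the other box (second from the stripe); starts at 0 and must stay there.
- black3 (a joint): the same for black cap 3 of the other box (the middle one); starts at 0 and must stay there.
- black4 (a joint): the same for black cap 4 of the other box (fourth from the stripe); starts at 0 and must stay there.
- black5 (a joint): the same for black cap 5 of the other box (the far end of the row); starts at 0 and must stay there.
- plug: loose steel cable plug standing upright on the bench, 34 mm across, 66 mm tall, origin at the centre of its underside; bystander
- screwdriver: loose screwdriver with an orange handle lying on the bench, 190 mm long along its x axis, origin on the bench; bystander
- spray_can: loose can standing upright with a blue label, 52 mm across, 150 mm tall, origin at the centre of its underside; bystander

How it is judged:
By the outcome, as a careful person would: the job done as asked, in the order asked, and still so for the second after the job is handed in, with the robot touching nothing.
It also fails if it takes over 51 s, if anything falls off the work surface, if the arm or the gripper's body presses on something with over 40 N, if the wrist force passes 120 N, or if a joint passes its speed limit or range.

## Working session

There is one attempt and no reset: what is moved stays moved. The work goes in short steps, Python scripts to look and compute and a tool call to move; the robot and the scene stay as the last step left them, time stands still between calls to the robot, and variables do not carry over. Pictures are saved under pics/ and viewed, at most 10 in all, crops included, and the job is handed in when it is done.

Besides the shell and the picture viewer there is one more tool, called after "Call:" in YAML: its name, and indented under it one key for each argument. move_arm: Moves the arm, as the interface text tells. Scaled input: -1 to 1 covers 0.15 m each way for a shift and pi/2 rad each way for a turn. Its arguments: {"type":"object","properties":{"moves":{"type":"array"},"claw":{"type":"number"}},"required":["moves"]}

```bash
ls; mkdir -p pics; python3 - <<'E'
from cell import monitor, viewer
import cv2
for n in("top","side"):
    cv2.imwrite(f"pics/{n}1.png",viewer.read_camera(n)[:,:,::-1])
s=monitor.state();print(s)
E
```

```text
pics
{'t': 0.1, 'joints': array([-1.25061294e+00,  4.91453557e-01,  1.55937511e+00, -1.51291377e-05,
        1.09168886e+00, -1.05591505e-01]), 'qvel': array([-0.00092214, -0.0013341 , -0.00084097, -0.00058547,  0.00134398,
        0.00124301]), 'tau': array([ 4.59100280e-03, -6.13623047e+01, -2.58605540e+01,  6.94430480e-02,
        4.69942088e-02, -4.90151876e-05]), 'eef_pos': array([ 258.09852599, -568.99237747,  214.15320459]), 'tcp_rot': array([-3.14067152e+00, -8.41330731e-05,  4.25781830e-01]), 'ft_force': array([-0.05018773,  0.32164243, -0.07165794]), 'moment': array([0.08383015, 0.04461925, 0.00103011]), 'grip_force': 0.0, 'opening': 0.9990421618382452}
```

View pics/top1.png

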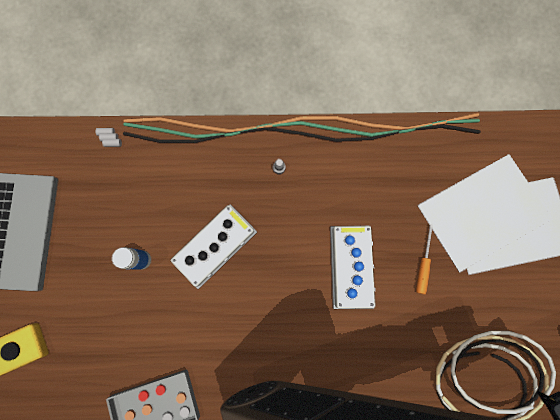

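View pics/side1.png

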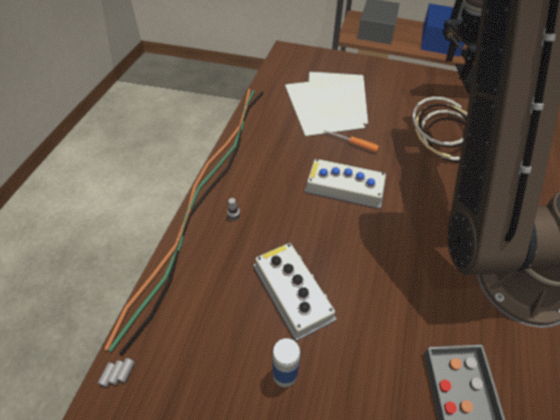

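The top view shows the blue-capped box at about (353,267), with its stripe at the far end (352,230) and caps from (349,240) to (352,293). The black box is at (213,247). The side view agrees with this.

```bash
cat > h.py <<'E'
import cv2, numpy as np
from cell import monitor, viewer, order, env
def ray(info,uv,z):
    K=np.array(info["K"]);T=np.array(info["camera_from_world"]);R,t=T[:3,:3],T[:3,3]
    p=cv2.undistortPoints(np.array(uv,float).reshape(-1,1,2),K,np.array(info["dist_coeffs"]))[:,0]
    d=np.c_[p,np.ones(len(p))]@R; c=-R.T@t
    return c+d*((z-c[2])/d[:,2])[:,None]
def blobs(img,lo,hi,amin,amax):
    h=cv2.cvtColor(img,cv2.COLOR_RGB2HSV)
    n,l,s,c=cv2.connectedComponentsWithStats(cv2.inRange(h,lo,hi))
    return [(c[i].round(1),s[i][4],s[i][:4]) for i in range(1,n) if amin<=s[i][4]<=amax]
E
python3 - <<'E'
from h import *
i=viewer.camera_info("top");im=viewer.read_camera("top")
print(i["dist_coeffs"])
print("cam",-np.array(i["camera_from_world"])[:3,:3].T@np.array(i["camera_from_world"])[:3,3])
for n,lo,hi,z in(("blue",(100,110,60),(125,255,255),61),("yel",(22,90,100),(35,255,255),45)):
    for c,a,b in blobs(im,lo,hi,25,600): print(n,c,a,b,ray(i,c,z).round(1))
j=viewer.camera_info("side");im=viewer.read_camera("side")
for c,a,b in blobs(im,(100,110,60),(125,255,255),20,400): print("side",c,a,ray(j,c,60).round(1))
w=viewer.camera_info("wrist");W=np.array(w["camera_from_world"]);print(w["K"],-W[:3,:3].T@W[:3,3],W[:3,:3].round(2))
cv2.imwrite("pics/w1.png",viewer.read_camera("wrist")[:,:,::-1])
E
```

```text
[0.03720183 0.         0.         0.         0.        ]
cam [ 493.53270481   23.81328339 1146.73123861]
blue [349.5 239.7] 66 [345 236  10   9] [[ 580.6 -169.4   61. ]]
blue [141.1 259.5] 173 [130 249  18  20] [[534.4 372.8  61. ]]
blue [356. 252.] 69 [352 248   9   9] [[ 548.4 -185.1   61. ]]
blue [358.6 265.9] 73 [354 262  10   9] [[ 512.5 -190.5   61. ]]
blue [357.1 280.1] 71 [353 276  10   9] [[ 476.3 -185.2   61. ]]
blue [351.9 292.9] 71 [347 289  10   9] [[ 444.1 -170.6   61. ]]
yel [238.3 219.7] 93 [230 211  18  18] [[638.1 122.9  45. ]]
yel [352.7 229.5] 94 [341 228  24   4] [[ 608.9 -181.7   45. ]]
side [457.6  51.3] 39 [[ 195.1 -987.1   60. ]]
side [323.1 171.7] 33 [[ 577.7 -163.9   60. ]]
side [335.3 170.4] 33 [[ 545.3 -179.    60. ]]
side [347.8 171.5] 34 [[ 510.1 -184.9   60. ]]
side [359.8 175.4] 33 [[ 474.6 -179.5   60. ]]
side [370.6 181.6] 33 [[ 441.7 -164.4   60. ]]
side [284.6 375.6] 179 [[531.7 410.1  60. ]]
[[363.4057397    0.         278.9228336 ]
 [  0.         363.4057397  205.53712398]
 [  0.           0.           1.        ]] [ 326.36648757 -538.71523817  384.91468243] [[ 0.41 -0.91 -0.  ]
 [-0.88 -0.4   0.27]
 [-0.24 -0.11 -0.96]]
```

Call:
move_arm:
  moves: [0.27,-0.225,0,0,0.27,-0.225,0,0,0.27,-0.225,0,0,0.27,-0.225,0,0,0.27,-0.225,0,0,0.27,-0.225,0,0,0.27,-0.225,0,0,0.26,-0.225,0,0,0,0,0,0,0,0,0,0]
  claw: 0

```text
t: 1.5
eef_pos: [440.3, -190.3, 214.7]
tcp_rot: [3.141, 0.0, 0.426]
ft_force: [0.3, -0.6, -0.3]
opening: 0.023
grip_force: 0.0
```

```bash
python3 - <<'E'
from h import *
s=monitor.state();print(s["t"],s["eef_pos"],s["tcp_rot"],s["opening"],s["ft_force"],s["qvel"].round(3))
i=viewer.camera_info("wrist");im=viewer.read_camera("wrist")
cv2.imwrite("pics/w2.png",im[:,:,::-1])
T=np.array(i["camera_from_world"])
for n,lo,hi,z in(("blue",(100,110,60),(125,255,255),60),("yel",(22,90,100),(35,255,255),45)):
    for c,a,b in blobs(im,lo,hi,100,3000): print(n,c,a,b,ray(i,c,z).round(1))
p,_=cv2.projectPoints(s["eef_pos"].reshape(1,3),cv2.Rodrigues(T[:3,:3])[0],T[:3,3],i["K"],np.array(i["dist_coeffs"]));print("tcp px",p)
E
```

```text
1.5 [ 440.3418771  -190.32003238  214.66034898] [3.14126595e+00 6.60591851e-05 4.26484591e-01] 0.02331197599762275 [ 0.32131924 -0.5561948  -0.29774939] [-0.026  0.003  0.    -0.     0.002  0.001]
blue [325.3  33.5] 742 [311  18  30  32] [[ 577.8 -170.9   60. ]]
blue [324.7  77.8] 689 [311  63  29  30] [[ 545.4 -186.    60. ]]
blue [312.7 118.6] 638 [299 105  28  29] [[ 510.3 -191.4   60. ]]
blue [290.3 152.7] 598 [277 139  28  28] [[ 475.  -186.1   60. ]]
blue [260.4 178.5] 575 [247 165  27  28] [[ 442.5 -171.2   60. ]]
yel [353.5  13. ] 866 [314   0  70  33] [[ 606.5 -186.2   45. ]]
tcp px [[[278.30514629 257.24464448]]]
```

View pics/w2.png

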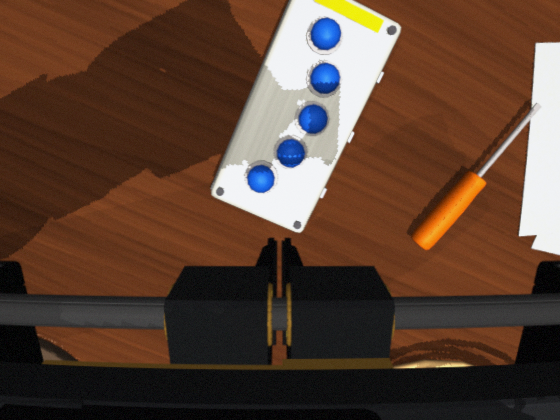

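The wrist view shows the five caps in a line from (325,33) to (260,178), with the stripe at (353,13). Top and wrist views agree to about 2 mm, and the spacings come to about 36 mm. I'll square the yaw, then hover over cap 1.

Call:
move_arm:
  moves: [0,0,0,0.0905,0,0,0,0.0905,0,0,0,0.0905,0.231,-0.033,0.1,0,0.231,-0.033,0.1,0,0.231,-0.034,0.1,0,0.231,-0.034,0.1,0,0,0,0.15,0,0,0,0.15,0,0,0,0.13,0]
  claw: 0

```text
t: 2.8
eef_pos: [578.4, -171.7, 89.0]
tcp_rot: [-3.141, 0.001, -0.003]
ft_force: [0.3, 0.8, 0.1]
opening: 0.007
grip_force: 0.0
```

Call:
move_arm:
  moves: [0,0,0,0,0,0,0,0]

```text
t: 3.05
eef_pos: [579.1, -171.1, 90.8]
tcp_rot: [3.141, -0.001, -0.002]
ft_force: [-0.7, -0.4, 0.1]
opening: 0.005
grip_force: 0.0
```

```bash
python3 - <<'E'
from h import *
s=monitor.state();print(s["t"],s["eef_pos"],s["tcp_rot"],s["opening"],s["ft_force"],s["qvel"].round(3))
i=viewer.camera_info("wrist");im=viewer.read_camera("wrist")
cv2.imwrite("pics/w3.png",im[:,:,::-1])
for c,a,b in blobs(im,(100,110,60),(125,255,255),100,5000): print(c,a,b,ray(i,c,59).round(1))
E
```

```text
3.05 [ 579.0832038  -171.10016589   90.75806335] [ 3.14119802e+00 -6.58271240e-04 -1.83309226e-03] 0.00469058341588629 [-0.74829852 -0.36984975  0.12634881] [ 0.008 -0.011 -0.001  0.001 -0.004 -0.   ]
[277.8 231.1] 1082 [258 214  42  41] [[ 582.1 -171.1   59. ]]
```

View pics/w3.png

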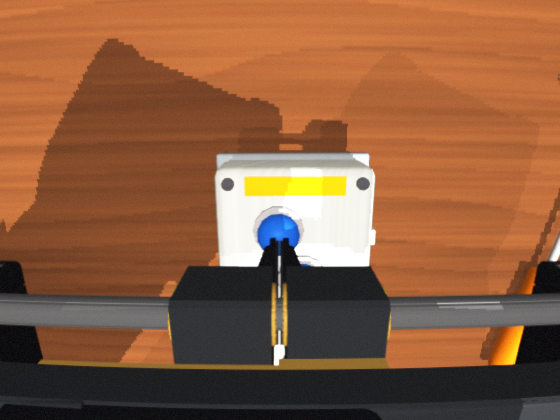

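The hand is centred over cap 1: the cap's visible outline is centred near (279,235), which puts it at about (579.7,-171.3). Now I'll press.

Call:
move_arm:
  moves: [0,0,0.08,0,0,0,0.08,0,0,0,0.01,0,0,0,0.01,0,0,0,0.01,0,0,0,0.005,0,0,0,0,0]

```text
t: 3.98
eef_pos: [579.1, -170.1, 61.0]
tcp_rot: [3.141, -0.0, -0.001]
ft_force: [1.2, -0.5, -0.4]
opening: 0.004
grip_force: 0.0
```

Call:
move_arm:
  moves: [0,0,0.004,0,0,0,0.003,0,0,0,0,0]

```text
t: 4.35
eef_pos: [579.2, -170.1, 60.2]
tcp_rot: [3.141, -0.001, -0.001]
ft_force: [-1.8, -0.1, 5.4]
opening: 0.008
grip_force: 2.8
```

Call:
move_arm:
  moves: [0,0,0.004,0,0,0,0,0]

```text
t: 4.6
eef_pos: [579.2, -170.2, 60.1]
tcp_rot: [3.141, -0.001, -0.001]
ft_force: [-2.7, 1.4, 11.2]
opening: 0.006
grip_force: 5.4
```

Call:
move_arm:
  moves: [0,0,-0.065,0,-0.107,0.052,0,0,-0.108,0.052,0,0,0,0,0.02,0,0,0,0.01,0,0,0,0.01,0,0,0,0.01,0,0,0,0.01,0,0,0,0.005,0,0,0,0,0]

```text
t: 5.85
eef_pos: [547.0, -185.7, 60.1]
tcp_rot: [3.141, -0.001, -0.0]
ft_force: [-3.2, -0.5, 12.2]
opening: 0.003
grip_force: 6.1
```

Call:
move_arm:
  moves: [0,0,-0.065,0,-0.118,0.018,0,0,-0.118,0.019,0,0,0,0,0.02,0,0,0,0.01,0,0,0,0.01,0,0,0,0.01,0,0,0,0.01,0,0,0,0.005,0,0,0,0,0]

```text
t: 7.1
eef_pos: [511.9, -191.3, 60.1]
tcp_rot: [3.141, -0.002, -0.001]
ft_force: [-0.5, 0.8, 12.1]
opening: 0.007
grip_force: 6.2
```

Call:
move_arm:
  moves: [0,0,-0.065,0,-0.119,-0.018,0,0,-0.119,-0.018,0,0,0,0,0.02,0,0,0,0.01,0,0,0,0.01,0,0,0,0.01,0,0,0,0.01,0,0,0,0.005,0,0,0,0,0]

```text
t: 8.35
eef_pos: [476.2, -186.0, 60.1]
tcp_rot: [3.141, -0.002, -0.001]
ft_force: [0.0, 0.3, 13.3]
opening: -0.001
grip_force: 6.6
```

Cap 5: dx −33, dy +15.

Call:
move_arm:
  moves: [0,0,-0.065,0,-0.109,-0.049,0,0,-0.109,-0.049,0,0,0,0,0.02,0,0,0,0.01,0,0,0,0.01,0,0,0,0.01,0,0,0,0.01,0,0,0,0.005,0,0,0,0,0]

```text
t: 9.6
eef_pos: [443.5, -171.4, 60.0]
tcp_rot: [3.141, -0.002, -0.001]
ft_force: [-1.5, 0.8, 15.0]
opening: 0.004
grip_force: 7.4
```

Call:
move_arm:
  moves: [0,0,-0.05,0,0,0,-0.15,0,0,0,-0.25,0,0,0,-0.25,0,0,0,-0.2,0,0,0.2,0,0,0,0.2,0,0,0,0.2,0,0,0,0,0,0,0,0,0,0]

```text
t: 10.85
eef_pos: [442.6, -260.5, 194.0]
tcp_rot: [-3.141, 0.001, -0.001]
ft_force: [0.0, 1.0, 0.1]
opening: 0.003
grip_force: 0.0
```

```bash
python3 - <<'E'
from h import *
s=monitor.state();print(s["t"],s["eef_pos"],s["ft_force"])
a=viewer.read_camera("wrist");b=viewer.read_camera("side")
cv2.imwrite("pics/w4.png",a[:,:,::-1])
cv2.imwrite("pics/s4.png",cv2.resize(b[140:220,290:400,::-1],None,fx=6,fy=6,interpolation=cv2.INTER_CUBIC))
E
```

```text
10.85 [ 442.56453908 -260.48142102  194.04566431] [0.00350464 0.97678976 0.08762865]
```

View pics/w4.png

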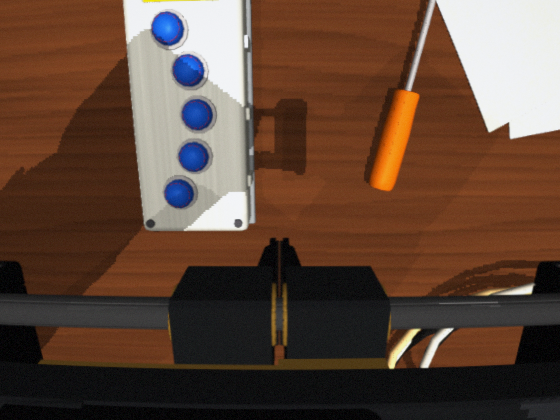

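View pics/s4.png

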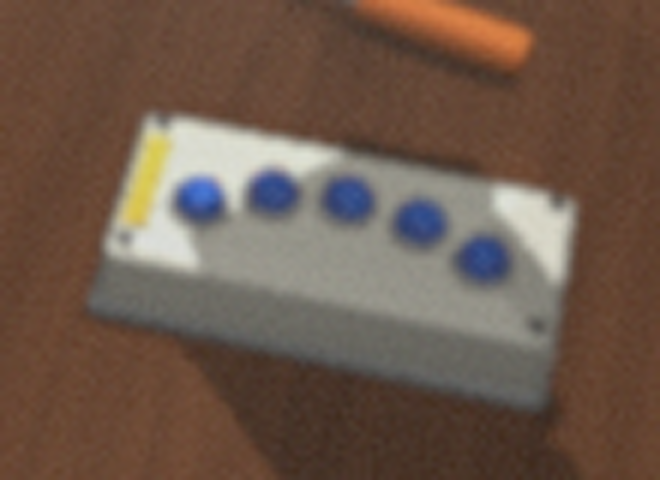

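The wrist view shows all five caps, from (168,28) to (179,193), seated with no red ring. The side crop shows no red either, and the hand is clear. Each press met the hard stop at z≈60 mm with 11–15 N.

```bash
python3 -c "
from cell import order
print(order.job_done())"
```

```text
the job is handed in; nothing more can be done
None
```

I pressed all five blue caps fully home in one pass from the striped end, took the hand clear without touching the black-capped box or the loose things, and handed the job in at about 11 s on the robot's clock; no verdict came back.

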